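# Covered nut dish balanced on an upturned bowl

## Task

Make a raised stand for the nuts: gently balance the small black notched dish on the very top of the upside-down white porcelain bowl and let go, so that it stays there by itself, close to level. Then put the knobbed steel lid on the balanced dish so that it sits fully home on the rim, still balanced and nearly level when you let go. Do not drop or press hard on the porcelain, and leave everything else on the bar where it is.

Things in the scene. Friction and masses are not known exactly. Their poses are not given: they have to be found in the camera images.
- dome: white porcelain bowl standing upside down, so that it is a smooth dome: a cap of a sphere of radius 70 mm, 133 mm wide at the table, 45 mm high, no foot. It is fixed to the surface. Origin: centre at table height, z up
- dome_apex (a point): the top point of the dome, 45 mm above the table
- dish: small round black ceramic dish like an ashtray, 60 mm outer diameter, 23 mm high, flat underside, straight side, 4 mm wall (51 mm inside at the rim), four notches in the rim, three hazelnuts fixed inside (up to 18 mm); about 130 g. Origin: centre of its underside, z up. Set on the dome it leans about 1 degree per mm that it is off centre
- dish_rim (a point): centre of the dish's mouth, at the height of the rim, 23 mm above the dish's origin
- lid: round stainless lid, about 55 g: flange 60 mm across, 4 mm thick; below it a boss 42 mm across and 4 mm deep that goes inside the dish's rim; on top an upright knob 16 mm in diameter, 26 mm tall (8 to 34 mm above the origin). Starts standing on its boss. Origin: centre of the boss's underside, z up
- lid_seat (a point): centre of the flange's underside, 4 mm above the lid's origin; comes to the dish's rim when the lid is home
- lid_knob (a point): on the knob's axis, 25 mm above the lid's origin
- decanter_left: empty glass decanter with ball stopper, about 92 mm wide, 223 mm tall, far left; origin: centre of underside; bystander
- decanter_right: the second glass decanter, 92 mm wide, 208 mm tall, far right; origin: centre of underside; bystander
- bottle: green bottle with its steel flip cap closed, 66 mm wide, 216 mm tall, on the left; origin: centre of underside; bystander
- shaker: stainless shaker, 86 mm wide, 205 mm tall, on the right; origin: centre of underside; bystander
- spare_bowl: white porcelain bowl standing the right way up (open side up), 104 mm wide, 42 mm tall, beyond the upturned one; origin: centre of underside; bystander
- jigger: small steel hourglass jigger, 38 mm wide, 60 mm tall, near the robot; origin: centre of underside; bystander
- stopper: spare glass stopper standing on its stub, ball 34 mm, 45 mm tall; origin: centre of underside; bystander
- spoon: small steel spoon 130 mm long lying flat; origin under its middle; bystander
Not all that is in view belongs to the job. Leave any blue or yellow look-alike of the dish alone.

How it is judged (in metres and radians):
On the way, in this order (a step that is already met when the one before it is completed fails the run):
1. the dish, not touched by the gripper, balances on top of the upturned bowl, at rest and close to level, with no lid on it yet (angle between dish's own z axis and vertical below 0.15 rad and horizontal distance between dish and dome_apex below 0.012 m and height (world z) of dish between 0.042 and 0.052 m and contact force between dish and dome above 0.3 N and contact force between the fingers and dish below 0.02 N and linear speed of dish below 0.02 m/s and angular speed of dish below 0.3 rad/s and distance between lid_seat and dish_rim above 0.06 m), for 0.3 s.
2. the lid, let go, sits home on the balanced dish (angle between dish's own z axis and vertical below 0.15 rad and horizontal distance between dish and dome_apex below 0.012 m and height (world z) of dish between 0.042 and 0.052 m and contact force between dish and dome above 0.3 N and contact force between the fingers and dish below 0.02 N and linear speed of each of dish, lid below 0.02 m/s and angular speed of dish below 0.3 rad/s and distance between lid_seat and dish_rim below 0.008 m and z of lid_seat in the frame of dish below 0.0255 m and angle between the z axis of lid and the z axis of dish, either way round below 0.06 rad and contact force between the fingers and lid below 0.02 N), for 0.2 s.
At the end, for the whole second after the job is handed in: The dish rests on the top of the upturned bowl, within 12 mm of its top point in plan, leaning less than 8.6 degrees, and the lid sits home on its rim (centres within 8 mm, flange down on the rim); both let go and at rest (all of step 2); the robot touches nothing.
It fails at once if the dish is pressed hard onto the upturned bowl (over 30 N) (contact force between dish and dome above 30 N).
It fails at once if the dish or the lid is dropped (falls faster than 0.4 m/s, out of the fingers) ((contact force between the fingers and dish below 0.02 N and linear speed of dish above 0.4 m/s) or (contact force between the fingers and lid below 0.02 N and linear speed of lid above 0.4 m/s)).
It fails at once if any of the other things (decanters, bottle, shaker, upright bowl, jigger, stopper, spoon) is moved by more than 25 mm (distance of any of decanter_left, decanter_right, bottle, shaker, spare_bowl, jigger, stopper, spoon from where it was at the start of the episode above 0.025 m).
It also fails if it takes over 67 s, if anything falls off the work surface, if the arm or the gripper's body presses on something with over 40 N, if the wrist force passes 120 N, or if a joint passes its speed limit or range.

## Robot

A 6-joint arm with a two-finger parallel gripper is mounted at the origin on the work surface. World frame = base frame: x ahead of the robot, y to its left, z up, the work surface at z = 0. Lengths are in m, angles in degrees, forces in N, time in s.
With the tool pointing down it reaches from about 0.375 to 0.9 m from the base axis. Payload 3.1 kg.
Tool frame: the origin (TCP) lies at the very end of the fingers, on their centre line; the grasp point (between the pads) lies 19 mm behind it (bot.tcp_to_grasp is the distance from the TCP to the grasp point, in m); z points along the fingers, y is the line along which they close (so a half turn about z gives the same grasp; the last joint's range is limited). The gripper opens to 87 mm and grips with 3 to 60 N. Pads are 19 mm wide; open, the fingers measure 117 mm over their backs; the gripper's body (75 mm by 190 mm) begins 51 mm behind the grasp point.
Start: joints at [-77.894, 30.224, 82.088, -0, 67.689, -10.227], TCP at [0.238, -0.578, 0.223] pointing down, gripper open.
Joint ranges: [-176.69, 176.69], [-43.24, 126.21], [12.49, 139.97], [-82, 262], [0, 151.66], [-163.58, 163.58]. Speed limits (degrees/s): [159.86, 159.86, 180, 180, 180, 180].

## Interface

Orientations are given as a 3x3 rotation matrix whose columns are the frame's x, y, z axes.
In Python, from rig import telemetry, capture, camera_info, job, bot gives the robot as it stands. The module is installed in compiled form; this text tells all that it offers.
- The arm moves only by the tool carry_out, never from a script. Its argument "deltas" is a list that holds one entry, the list of rows, each a list of 7 numbers: the shift along the tool's x, y, z scaled (see below), then the turn, a rotation vector about the tool's x, y, z scaled (see below), then the closure, from -1 (fully open) to 1 (shut). In form: [[[dx, dy, dz, ax, ay, az, claw], ...]]. A call has exactly 10 rows; each row is the pose to reach, as a shift and turn from the pose commanded when the call began, along the tool's axes at that moment, turning the shorter way round; what a row does not reach only later rows make up. The controller multiplies each number of a shift by 15 cm and each number of a turn by 360 degrees. A row lasts 1/12 s, in which the tool goes at most 41.7 mm and 7.16 degrees, less where a joint would pass 70% of its speed; a pose out of reach is approached as far as the arm can. A call with a number of a shift or a turn outside -1 to 1 is refused whole. A call with a gripper value outside its range is refused whole. The fingers move at their own pace and stop on an object; the grip force is fixed at half the most. Time passes only in rows, so rows that repeat a pose let the fingers close, or fill a call up. It gives the time, the measured TCP pose, the force, the opening and the grip force at its end, in the units of the state.
- telemetry.read_state(): the state, without advancing time (a new reading comes with each control period).
- capture(name): name is "side" or "top" or "wrist"; returns the picture (480x640x3 uint8, red, green, blue); there is no depth.
- camera_info(name): a dict with "mtx" (3x3 intrinsics, pixels), "cam_to_world" (4x4, takes a point from camera to world coordinates); the wrist camera has in their place "T_tool_cam" (4x4, takes a point from camera to tool coordinates, whose origin is the TCP and whose axes are the flange's). Camera axes: x right, y down, z forward; pixel columns grow to the right and rows downward; lengths in m; the calibration is good to about 2 mm. A picture is of the moment at which its call begins: read the wrist's pose just before it. camera_info takes no time and is no camera call.
- job.hand_in(): hands the job in; it is judged then, once.
The state is a dict: "time_s": time; "joint_positions": joint angles; "qvel": joint speeds; "tau": joint torques, N m; "position": TCP position; "tcp_rot": TCP orientation; "force": force on the tool from outside, world axes, zero at the start; "moment": the same for the moment, N m; "opening": opening from 0.0 (shut) to 1.0 (fully open); "grasp_force": force on a finger pad.
Only numpy, scipy, OpenCV 4.12 (cv2) and the standard library are available. Lean on these libraries where they do the work, as an engineer would, in place of code of your own. Each camera call takes 0.05 s, during which the arm holds its last target. There are 200 camera calls.

## Working session

There is one attempt and no reset: what is moved stays moved. The work goes in short steps, Python scripts to look and compute and a tool call to move; the robot and the scene stay as the last step left them, time stands still between calls to the robot, and variables do not carry over. Pictures are saved under pics/ and viewed, at most 10 in all, crops included, and the job is handed in when it is done.

Besides the shell and the picture viewer there is one more tool, called after "Emit:" as name(argument=value, ...), one argument or row to a line, values as JSON. carry_out: Moves the arm, as the interface text tells. Its arguments: {"type":"object","properties":{"deltas":{"type":"array","items":{"type":"array","items":{"type":"array","items":{"type":"number"}}}}},"required":["deltas"]}

```bash
mkdir -p pics
python3 - <<'E'
from rig import telemetry, capture, camera_info, job, bot
import cv2,numpy as np
np.set_printoptions(precision=4,suppress=True)
for n in("side","top"):
    im=capture(n); cv2.imwrite(f"pics/{n}0.png",im[:,:,::-1]); c=camera_info(n); print(n,c["mtx"],c["cam_to_world"])
print(camera_info("wrist"))
s=telemetry.read_state();print(s)
E
```

```text
side [[461.7793   0.     316.5338]
 [  0.     461.7793 240.0843]
 [  0.       0.       1.    ]] [[-0.9997 -0.0036  0.0232  0.5427]
 [-0.0178  0.7607 -0.6489  0.6264]
 [-0.0153 -0.6491 -0.7606  0.8241]
 [ 0.      0.      0.      1.    ]]
top [[459.7972   0.     318.1023]
 [  0.     459.7972 236.4233]
 [  0.       0.       1.    ]] [[ 0.145  -0.9665  0.2116  0.3756]
 [-0.9894 -0.1416  0.0311 -0.0207]
 [-0.0001 -0.2139 -0.9769  1.0039]
 [ 0.      0.      0.      1.    ]]
{'mtx': array([[352.0818,   0.    , 321.5163],
       [  0.    , 352.0818, 236.6386],
       [  0.    ,   0.    ,   1.    ]]), 'T_tool_cam': array([[-0.0002, -0.9551, -0.2962,  0.0817],
       [ 1.    , -0.0001, -0.0001, -0.0005],
       [ 0.0001, -0.2962,  0.9551, -0.1614],
       [ 0.    ,  0.    ,  0.    ,  1.    ]])}
{'time_s': 0.1, 'joint_positions': array([-77.8945,  30.2712,  82.1495,   0.001 ,  67.6892, -10.2272]), 'qvel': array([ 0.0218, -0.1681, -0.1329, -0.0969, -0.0756,  0.0057]), 'tau': array([ -0.0006, -44.0985, -17.7151,   0.0636,   0.0534,  -0.    ]), 'position': array([ 0.2374, -0.5775,  0.2217]), 'tcp_rot': array([[ 0.925 ,  0.38  , -0.0004],
       [ 0.38  , -0.925 ,  0.0019],
       [ 0.0004, -0.0019, -1.    ]]), 'force': array([-0.0444,  0.2416, -0.8733]), 'moment': array([ 0.0331, -0.0065,  0.013 ]), 'grasp_force': 0.0, 'opening': 1.0028820461758188}
```

View pics/top0.png

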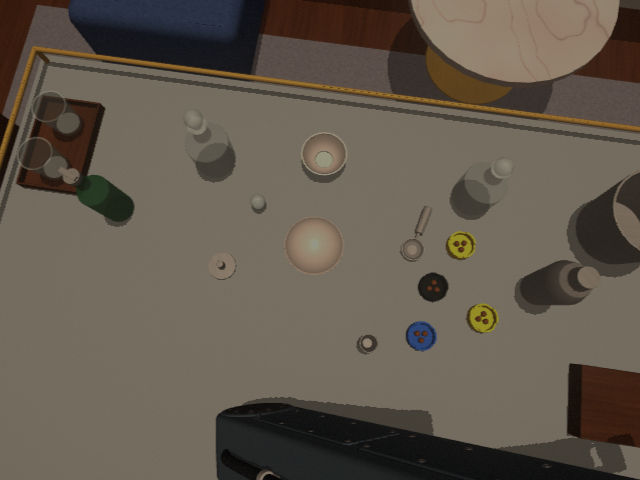

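View pics/side0.png

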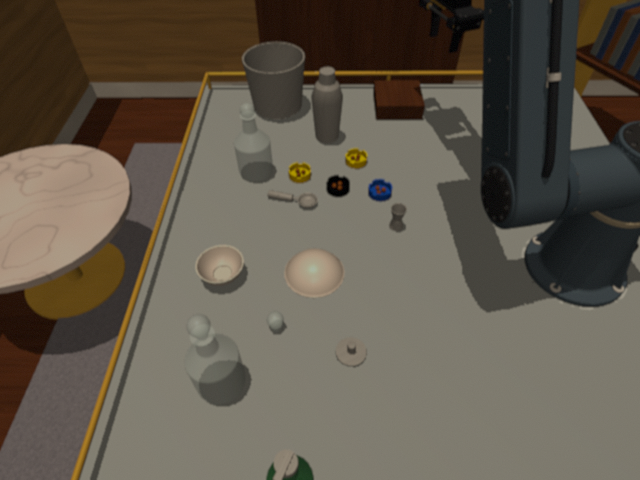

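The picture "top0" shows the black dish at (433,287), the upturned dome at (314,245) and the lid at (222,265). Things that could be taken for the dish are the yellow dishes at (461,245) and (482,318) and the blue one at (421,336). For the dome it is the spare bowl at (324,154), and for the lid the stopper at (258,203). In "side0" the dish is at (338,186), the dome at (314,272) and the lid at (351,351).

```bash
cat > h.py <<'E'
import cv2,numpy as np
from rig import telemetry, capture, camera_info, bot
np.set_printoptions(precision=4,suppress=True)
def cam(n,st=None):
    c=camera_info(n)
    if n!="wrist": return c["mtx"],np.array(c["cam_to_world"])
    T=np.eye(4);T[:3,:3]=st["tcp_rot"];T[:3,3]=st["position"]
    return c["mtx"],T@c["T_tool_cam"]
def onplane(K,T,px,z):
    px=np.asarray(px,float).reshape(-1,2)
    d=np.c_[px,np.ones(len(px))]@np.linalg.inv(K).T@T[:3,:3].T
    return T[:3,3]+d*((z-T[2,3])/d[:,2])[:,None]
def proj(K,T,p):
    q=(np.asarray(p).reshape(-1,3)-T[:3,3])@T[:3,:3]@K.T
    return q[:,:2]/q[:,2:]
def blob(mask,near):
    cs,_=cv2.findContours(mask.astype(np.uint8),cv2.RETR_EXTERNAL,cv2.CHAIN_APPROX_NONE)
    cs=[c for c in cs if cv2.contourArea(c)>40]
    return cv2.convexHull(min(cs,key=lambda c:np.linalg.norm(c.reshape(-1,2).mean(0)-near))).reshape(-1,2)
def circ(p):  # least squares circle
    A=np.c_[2*p[:,:2],np.ones(len(p))];s=np.linalg.lstsq(A,(p[:,:2]**2).sum(1),rcond=None)[0]
    return s[:2],np.sqrt(s[2]+s[:2]@s[:2])
E
python3 - <<'E'
from h import *
P={"top":dict(dish=(433,287),dome=(314,245),lid=(222,265)),"side":dict(dish=(338,186),dome=(314,272),lid=(351,351))}
tiles=[]
for n in P:
    im=cv2.imread(f"pics/{n}0.png");K,T=cam(n)
    hsv=cv2.cvtColor(im,cv2.COLOR_BGR2HSV).astype(int); f=im.astype(int)
    rb=f[:,:,2]-f[:,:,0]
    for k,c in P[n].items():
        u,v=c; print(n,k,"bgr",im[v,u],"tbl",im[v,u-40 if k!='dish' else u-24])
        w=40 if k=='dome' else 22
        loc=np.zeros(im.shape[:2],bool);loc[v-w:v+w,u-w:u+w]=1
        bg=np.median(rb[v-w:v+w,[u-w,u+w-1]])
        m=(f.max(2)<60) if k=='dish' else (rb>bg+10)
        hu=blob(m&loc,c)
        z={'dish':.023,'dome':0,'lid':.008}[k]
        for zz in {z,0.}: 
            cc,r=circ(onplane(K,T,hu,zz)); print(n,k,"z",zz,"c",cc,"r",r,"bb",hu.min(0),hu.max(0))
        t=im[v-44:v+44,u-44:u+44].copy(); cv2.polylines(t,[(hu-[u-44,v-44]).astype(np.int32)],True,(0,255,0)); tiles.append(cv2.resize(np.hstack([im[v-44:v+44,u-44:u+44],t]),None,fx=1.5,fy=1.5,interpolation=cv2.INTER_NEAREST)) if 0 else tiles.append(cv2.resize(t,None,fx=3,fy=3,interpolation=cv2.INTER_NEAREST))
cv2.imwrite("pics/c1.png",np.vstack([np.hstack(tiles[:3]),np.hstack(tiles[3:])]))
E
```

```text
top dish bgr [23 27 30] tbl [ 96 109 116]
top dish z 0.023 c [ 0.5148 -0.2469] r 0.030758523473358126 bb [418 273] [447 301]
top dish z 0.0 c [ 0.5181 -0.2522] r 0.03147975185633605 bb [418 273] [447 301]
top dome bgr [135 149 148] tbl [ 97 110 117]
top dome z 0 c [0.5725 0.0183] r 0.06620233051342336 bb [284 217] [343 274]
top lid bgr [70 82 92] tbl [ 98 110 119]Traceback (most recent call last):
  File "<stdin>", line 14, in <module>
  File "h.py", line 19, in blob
    return cv2.convexHull(min(cs,key=lambda c:np.linalg.norm(c.reshape(-1,2).mean(0)-near))).reshape(-1,2)
                          ~~~^^^^^^^^^^^^^^^^^^^^^^^^^^^^^^^^^^^^^^^^^^^^^^^^^^^^^^^^^^^^^^
ValueError: min() iterable argument is empty
```

Run:
```python
from h import *
P={"top":dict(dish=(433,287),dome=(314,245),lid=(222,265)),"side":dict(dish=(338,186),dome=(314,272),lid=(351,351))}
tiles=[]
for n in P:
    im=cv2.imread(f"pics/{n}0.png");K,T=cam(n); f=im.astype(int); rb=f[:,:,2]-f[:,:,0]
    for k,c in P[n].items():
        u,v=c; w=40 if k=='dome' else 22
        loc=np.zeros(im.shape[:2],bool);loc[v-w:v+w,u-w:u+w]=1
        ed=f[v-w:v+w,[u-w,u+w-1]].reshape(-1,3); bg=np.median(ed,0)
        m={'dish':f.max(2)<60,'dome':rb>bg[2]-bg[0]+10,'lid':f.sum(2)>bg.sum()+12}[k]
        t=im[v-44:v+44,u-44:u+44].copy()
        try:
            hu=blob(m&loc,c)
            for zz in sorted({{'dish':.023,'dome':0,'lid':.008}[k],0.}):
                cc,r=circ(onplane(K,T,hu,zz)); print(n,k,"z",zz,"c",cc,"r",r)
            cv2.polylines(t,[(hu-[u-44,v-44]).astype(np.int32)],True,(0,255,0))
        except ValueError: print(n,k,"none",bg)
        tiles.append(cv2.resize(t,None,fx=3,fy=3,interpolation=cv2.INTER_NEAREST))
cv2.imwrite("pics/c1.png",np.vstack([np.hstack(tiles[:3]),np.hstack(tiles[3:])]))
```

```text
top dish z 0.0 c [ 0.5181 -0.2522] r 0.03147975185633605
top dish z 0.023 c [ 0.5148 -0.2469] r 0.030758523473358126
top dome z 0 c [0.5725 0.0183] r 0.06620233051342336
top lid z 0.0 c [0.4979 0.2133] r 0.028536320766128453
top lid z 0.008 c [0.4969 0.2114] r 0.028308914913226988
side dish z 0.0 c [ 0.516  -0.2634] r 0.03678308153786473
side dish z 0.023 c [ 0.5167 -0.2385] r 0.03575654083045134
side dome z 0 c [0.5721 0.0159] r 0.06681989541675654
side lid none [112. 124. 128.]
```

View pics/c1.png

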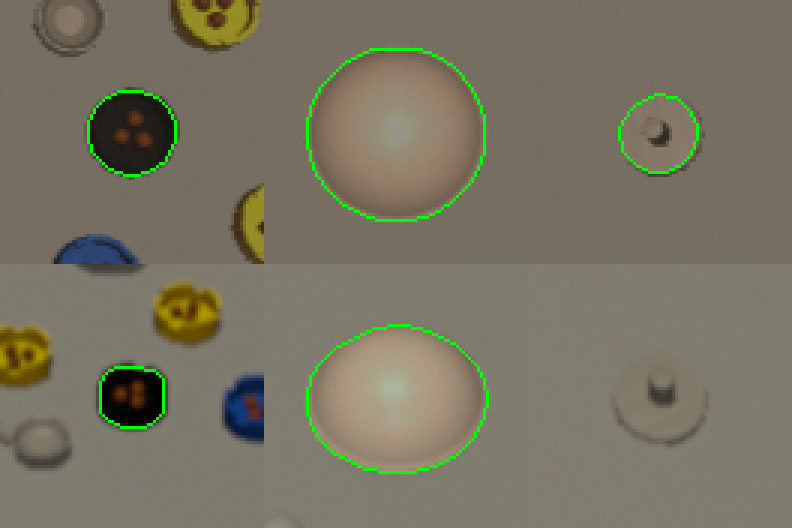

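The crops confirm my choice: the dish is black with three nuts at top (433,287), and the other three dishes there are yellow or blue. The dome fit gives r = 66.5 mm, the dish fit about 30.8 mm and the lid fit about 28.4 mm, which match the given sizes. Moving above the dish.

Emit:
carry_out(
  deltas=[
    [[0.085,-0.044,0,0,0,0,-1],[0.17,-0.088,0,0,0,0,-1],[0.255,-0.132,0,0,0,0,-1],[0.34,-0.176,0,0,0,0,-1],[0.425,-0.22,0,0,0,0,-1],[0.51,-0.264,0,0,0,0,-1],[0.595,-0.308,0,0,0,0,-1],[0.68,-0.352,0,0,0,0,-1],[0.765,-0.396,0,0,0,0,-1],[0.85,-0.44,0,0,0,0,-1]],
  ],
)

```text
time_s: 0.93
position: [0.3314, -0.4674, 0.2226]
tcp_rot: [[0.925, 0.38, 0.0], [0.38, -0.925, -0.0], [0.0, 0.0, -1.0]]
force: [-0.6, -1.1, 0.1]
opening: 0.998
grasp_force: 0.0
```

Emit:
carry_out(
  deltas=[
    [[0.085,-0.044,0,0,0,0,-1],[0.17,-0.088,0,0,0,0,-1],[0.255,-0.132,0,0,0,0,-1],[0.34,-0.176,0,0,0,0,-1],[0.425,-0.22,0,0,0,0,-1],[0.51,-0.264,0,0,0,0,-1],[0.595,-0.308,0,0,0,0,-1],[0.68,-0.352,0,0,0,0,-1],[0.765,-0.396,0,0,0,0,-1],[0.85,-0.44,0,0,0,0,-1]],
  ],
)

```text
time_s: 1.77
position: [0.4241, -0.3579, 0.2225]
tcp_rot: [[0.925, 0.38, 0.0], [0.38, -0.925, -0.0], [0.0, 0.0, -1.0]]
force: [-0.3, 0.6, 0.1]
opening: 0.999
grasp_force: 0.0
```

Emit:
carry_out(
  deltas=[
    [[0.085,-0.044,0,0,0,0,-1],[0.17,-0.088,0,0,0,0,-1],[0.255,-0.132,0,0,0,0,-1],[0.34,-0.176,0,0,0,0,-1],[0.425,-0.22,0,0,0,0,-1],[0.51,-0.264,0,0,0,0,-1],[0.595,-0.308,0,0,0,0,-1],[0.68,-0.352,0,0,0,0,-1],[0.85,-0.44,0,0,0,0,-1],[0.85,-0.44,0,0,0,0,-1]],
  ],
)

```text
time_s: 2.6
position: [0.5186, -0.2458, 0.2226]
tcp_rot: [[0.924, 0.383, 0.002], [0.383, -0.924, 0.002], [0.002, -0.001, -1.0]]
force: [-0.6, 0.1, -0.1]
opening: 1.003
grasp_force: 0.0
```

```bash
cat >> h.py <<'E'
def go(target,st,yaw_deg=0):  # scaled shift in tool axes
    print("shift",st["tcp_rot"].T@(np.asarray(target)-st["position"])/.15,"turn",yaw_deg/360)
E
python3 - <<'E'
from h import *
st=telemetry.read_state(); im=capture("wrist")[:,:,::-1].copy(); cv2.imwrite("pics/w1.png",im)
K,T=cam("wrist",st); print(st["position"],st["tcp_rot"],st["time_s"])
print(proj(K,T,[.515,-.247,.023]))
E
```

```text
[ 0.5186 -0.2458  0.2226] [[ 0.9239  0.3826  0.0018]
 [ 0.3826 -0.9239  0.0018]
 [ 0.0023 -0.0009 -1.    ]] 2.6
[[321.9804 213.013 ]]
```

View pics/w1.png

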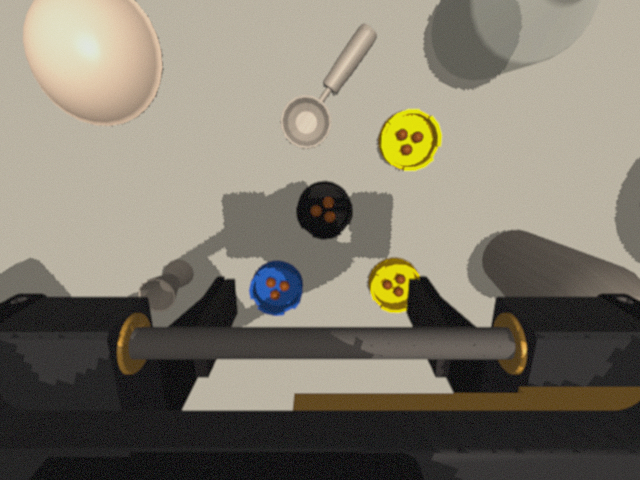

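In "w1" the black dish is at (324,210), 3 px from where I predicted it. The spoon is at (305,122) and the blue dish at (275,288), both clear of the finger line, which is horizontal in the picture.

Run:
```python
from h import *
st=telemetry.read_state(); K,T=cam("wrist",st)
im=cv2.imread("pics/w1.png"); f=im.astype(int)
m=np.zeros(f.shape[:2],bool); m[170:250,285:365]=1; m&=f.max(2)<55
hu=blob(m,(324,210)); q=onplane(K,T,hu,.023); c,r=circ(q); print(c,r,hu.min(0),hu.max(0))
e=cv2.minEnclosingCircle(q[:,:2].astype(np.float32)); print(e)
go([c[0],c[1],.1],st)
t=cv2.resize(im[170:250,285:365],None,fx=7,fy=7,interpolation=cv2.INTER_CUBIC); t=np.clip(t.astype(float)*2.5,0,255).astype(np.uint8)
cv2.imwrite("pics/d1.png",t)
```

```text
[ 0.5166 -0.2499] 0.02955743589903059 [297 182] [351 238]
((0.5165301561355591, -0.24963629245758057), 0.030372444540262222)
shift [-0.0117  0.014   0.8169] turn 0.0
```

View pics/d1.png

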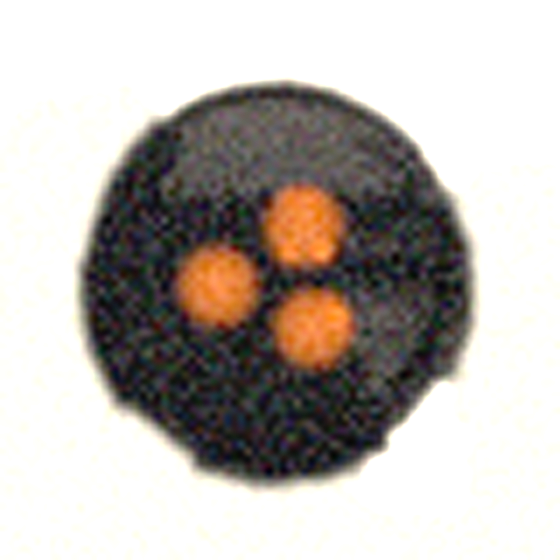

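"d1" shows the rim notches on the diagonals, for example at (160,430) and (420,410). Closing horizontally therefore grips plain wall. Going down.

Emit:
carry_out(
  deltas=[
    [[-0.012,0.014,0.1,0,0,0,-1],[-0.012,0.014,0.2,0,0,0,-1],[-0.012,0.014,0.3,0,0,0,-1],[-0.012,0.014,0.4,0,0,0,-1],[-0.012,0.014,0.5,0,0,0,-1],[-0.012,0.014,0.6,0,0,0,-1],[-0.012,0.014,0.7,0,0,0,-1],[-0.012,0.014,0.8,0,0,0,-1],[-0.012,0.014,0.9,0,0,0,-1],[-0.012,0.014,0.9,0,0,0,-1]],
  ],
)

```text
time_s: 3.48
position: [0.5132, -0.2514, 0.0849]
tcp_rot: [[0.925, 0.379, -0.005], [0.379, -0.925, 0.003], [-0.003, -0.005, -1.0]]
force: [-0.5, 0.6, 0.6]
opening: 1.002
grasp_force: 0.0
```

Run:
```python
from h import *
st=telemetry.read_state(); im=capture("wrist")[:,:,::-1].copy(); cv2.imwrite("pics/w2.png",im); K,T=cam("wrist",st)
f=im.astype(int); p=proj(K,T,[.5165,-.2497,.023])[0]; print("pred",p)
u,v=p.astype(int); m=np.zeros(f.shape[:2],bool); m[max(0,v-90):v+90,u-90:u+90]=1; m&=f.max(2)<45
hu=blob(m,p); q=onplane(K,T,hu,.023); c,r=circ(q); print(c,r,hu.min(0),hu.max(0))
go([.5165,-.2497,.004],st); go([c[0],c[1],.004],st); print(st["position"],st["tcp_rot"])
```

```text
pred [322.361  248.7754]
[ 0.5187 -0.2479] 0.030003436466944974 [278 199] [364 287]
shift [0.0266 0.0005 0.5394] turn 0.0
shift [ 0.045  -0.0052  0.5394] turn 0.0
[ 0.5132 -0.2514  0.0849] [[ 0.9252  0.3795 -0.0049]
 [ 0.3795 -0.9252  0.0032]
 [-0.0033 -0.0048 -1.    ]]
```

View pics/w2.png

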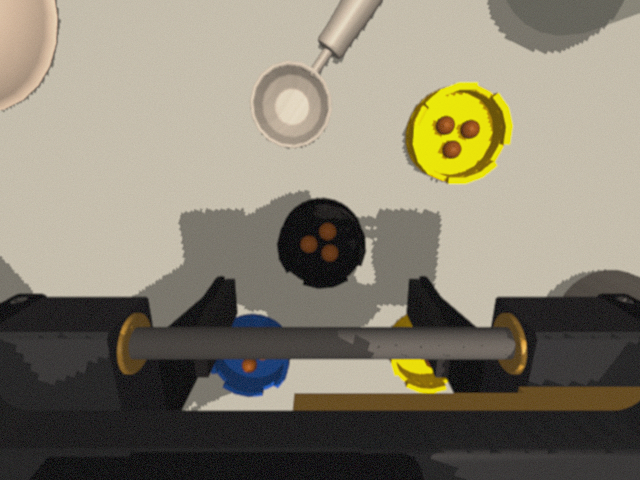

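In "w2" the dish is centred between the fingers at (322,243), and the fingers have clear space on both sides. Going down the rest of the way and settling.

Emit:
carry_out(
  deltas=[
    [[0.012,0,0.1,0,0,0,-1],[0.012,0,0.2,0,0,0,-1],[0.012,0,0.3,0,0,0,-1],[0.012,0,0.4,0,0,0,-1],[0.012,0,0.45,0,0,0,-1],[0.012,0,0.5,0,0,0,-1],[0.012,0,0.53,0,0,0,-1],[0.012,0,0.53,0,0,0,-1],[0.012,0,0.53,0,0,0,-1],[0.012,0,0.53,0,0,0,-1]],
  ],
)

```text
time_s: 4.37
position: [0.5173, -0.2518, 0.0087]
tcp_rot: [[0.925, 0.38, 0.001], [0.38, -0.925, -0.001], [0.001, 0.001, -1.0]]
force: [-0.6, -0.2, 0.2]
opening: 0.999
grasp_force: 0.0
```

Run:
```python
from h import *
st=telemetry.read_state(); im=capture("wrist")[:,:,::-1].copy(); cv2.imwrite("pics/w3.png",im); K,T=cam("wrist",st)
f=im.astype(int); p=proj(K,T,[.5175,-.2490,.023])[0]; print("pred",p)
u,v=p.astype(int); m=np.zeros(f.shape[:2],bool); m[max(0,v-90):270,u-90:u+90]=1; m&=f.max(2)<45
hu=blob(m,p); q=onplane(K,T,hu,.023); c,r=circ(q); print(c,r,hu.min(0),hu.max(0))
go([.5175,-.2490,.003],st); go([c[0],c[1],.003],st); print(st["position"],st["tcp_rot"],st["qvel"])
```

```text
pred [317.2996 307.8633]
[ 0.527  -0.2447] 0.025147263511813237 [265 235] [368 269]
shift [ 0.0083 -0.0171  0.0382] turn 0.0
shift [ 0.078  -0.0193  0.0383] turn 0.0
[ 0.5173 -0.2518  0.0087] [[ 0.925   0.38    0.001 ]
 [ 0.38   -0.925  -0.0008]
 [ 0.0006  0.0011 -1.    ]] [ 0.0235 -0.1228  0.0307  0.0226 -0.0229 -0.0523]
```

Emit:
carry_out(
  deltas=[
    [[0.008,-0.01,0.015,0,0,0,-1],[0.008,-0.01,0.03,0,0,0,-1],[0.008,-0.01,0.03,0,0,0,-1],[0.008,-0.01,0.03,0,0,0,-1],[0.008,-0.01,0.03,0,0,0,1],[0.008,-0.01,0.03,0,0,0,1],[0.008,-0.01,0.03,0,0,0,1],[0.008,-0.01,0.03,0,0,0,1],[0.008,-0.01,0.03,0,0,0,1],[0.008,-0.01,0.03,0,0,0,1]],
  ],
)

```text
time_s: 5.25
position: [0.5174, -0.2497, 0.0036]
tcp_rot: [[0.925, 0.38, -0.0], [0.38, -0.925, 0.0], [-0.0, -0.0, -1.0]]
force: [-0.0, 0.2, 0.8]
opening: 0.678
grasp_force: 30.0
```

Emit:
carry_out(
  deltas=[
    [[0,0,0,0,0,0,1],[0,0,0,0,0,0,1],[0,0,-0.05,0,0,0,1],[0,0,-0.1,0,0,0,1],[0,0,-0.2,0,0,0,1],[0,0,-0.3,0,0,0,1],[0,0,-0.4,0,0,0,1],[0,0,-0.5,0,0,0,1],[0,0,-0.6,0,0,0,1],[0,0,-0.7,0,0,0,1]],
  ],
)

```text
time_s: 6.08
position: [0.5173, -0.2496, 0.11]
tcp_rot: [[0.925, 0.38, 0.0], [0.38, -0.925, -0.0], [0.0, 0.0, -1.0]]
force: [-0.2, -0.7, -1.9]
opening: 0.681
grasp_force: 30.0
```

Emit:
carry_out(
  deltas=[
    [[0,0,-0.05,0,0,0,1],[0,0,-0.1,0,0,0,1],[0,0,-0.1,0,0,0,1],[0,0,-0.1,0,0,0,1],[0,0,-0.1,0,0,0,1],[0,0,-0.1,0,0,0,1],[0,0,-0.1,0,0,0,1],[0,0,-0.1,0,0,0,1],[0,0,-0.1,0,0,0,1],[0,0,-0.1,0,0,0,1]],
  ],
)

```text
time_s: 6.92
position: [0.5173, -0.2496, 0.1233]
tcp_rot: [[0.925, 0.38, -0.0], [0.38, -0.925, 0.0], [-0.0, -0.0, -1.0]]
force: [0.2, -0.3, -0.6]
opening: 0.682
grasp_force: 30.0
```

Run:
```python
from h import *
st=telemetry.read_state(); im=capture("wrist")[:,:,::-1].copy(); cv2.imwrite("pics/w4.png",im); K,T=cam("wrist",st)
go([.5723,.0175,st["position"][2]],st); print(st["position"],st["tcp_rot"],st["force"])
# where would dish bottom/rim centre on TCP axis show (tool x offset scan)
for z in(.003,-.020):
  for x in(0,.003): print(z,x,proj(K,np.array(camera_info("wrist")["T_tool_cam"]),[x,0,z]))
hsv=cv2.cvtColor(im,cv2.COLOR_BGR2HSV); g=im[:,:,1]
```

```text
shift [ 1.0157 -1.508   0.0004] turn 0.0
[ 0.5173 -0.2496  0.1233] [[ 0.925   0.38   -0.0004]
 [ 0.38   -0.925   0.0003]
 [-0.0003 -0.0005 -1.    ]] [ 0.189 -0.281 -0.638]
0.003 0 [[322.6341 293.6449]]
0.003 0.003 [[322.6386 288.3312]]
-0.02 0 [[322.7838 316.5689]]
-0.02 0.003 [[322.7899 310.6467]]
```

View pics/w4.png

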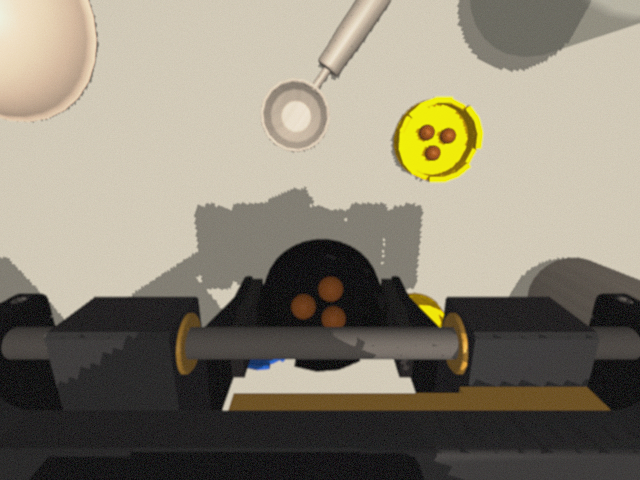

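In "w4" the dish is held level between the fingers, from far edge v≈239 to near edge v≈370, which puts it within 1 mm of the TCP axis. Its underside is 3.6 mm below the TCP. Next I'll move to a spot short of the dome to measure it with the wrist camera.

Emit:
carry_out(
  deltas=[
    [[0.02,-0.075,-0.05,0,0,0,1],[0.04,-0.15,-0.1,0,0,0,1],[0.06,-0.225,-0.15,0,0,0,1],[0.08,-0.3,-0.2,0,0,0,1],[0.1,-0.375,-0.25,0,0,0,1],[0.12,-0.45,-0.3,0,0,0,1],[0.14,-0.525,-0.35,0,0,0,1],[0.16,-0.6,-0.4,0,0,0,1],[0.18,-0.675,-0.45,0,0,0,1],[0.2,-0.75,-0.5,0,0,0,1]],
  ],
)

```text
time_s: 7.8
position: [0.5022, -0.133, 0.1994]
tcp_rot: [[0.925, 0.38, 0.0], [0.38, -0.925, -0.0], [0.0, 0.0, -1.0]]
force: [0.3, 0.1, -1.4]
opening: 0.681
grasp_force: 30.0
```

Emit:
carry_out(
  deltas=[
    [[0.02,-0.1,0,0,0,0,1],[0.04,-0.2,0,0,0,0,1],[0.06,-0.3,0,0,0,0,1],[0.08,-0.4,0,0,0,0,1],[0.1,-0.5,0,0,0,0,1],[0.12,-0.6,0,0,0,0,1],[0.15,-0.7,0,0,0,0,1],[0.15,-0.75,0,0,0,0,1],[0.15,-0.75,0,0,0,0,1],[0.15,-0.75,0,0,0,0,1]],
  ],
)

```text
time_s: 8.63
position: [0.4801, -0.0212, 0.1983]
tcp_rot: [[0.924, 0.381, -0.001], [0.381, -0.924, -0.0], [-0.001, 0.0, -1.0]]
force: [-0.6, 0.1, -1.8]
opening: 0.683
grasp_force: 30.0
```

Emit:
carry_out(
  deltas=[
    [[0,0,0,0,0,0,1],[0,0,0,0,0,0,1],[0,0,0,0,0,0,1],[0,0,0,0,0,0,1],[0,0,0,0,0,0,1],[0,0,0,0,0,0,1],[0,0,0,0,0,0,1],[0,0,0,0,0,0,1],[0,0,0,0,0,0,1],[0,0,0,0,0,0,1]],
  ],
)

```text
time_s: 9.47
position: [0.4805, -0.0216, 0.1986]
tcp_rot: [[0.925, 0.38, 0.0], [0.38, -0.925, -0.0], [0.0, 0.0, -1.0]]
force: [0.2, -0.2, -1.1]
opening: 0.68
grasp_force: 30.0
```

Run:
```python
from h import *
st=telemetry.read_state(); im=capture("wrist")[:,:,::-1].copy(); cv2.imwrite("pics/w5.png",im); K,T=cam("wrist",st)
f=im.astype(int); rb=f[:,:,2]-f[:,:,0]; p=proj(K,T,[.5723,.0171,.0])[0]; print("pred",p,st["position"])
bg=np.median(rb[20:200,20:600]); m=rb>bg+12; m[int(p[1])+150:]=0
hu=blob(m,p); print(bg,hu.min(0),hu.max(0))
q=onplane(K,T,hu,0.); c,r=circ(q); print(c,r,np.linalg.norm(q[:,:2]-c,axis=1).std())
t=im.copy(); cv2.polylines(t,[hu.astype(np.int32)],True,(0,255,0)); cv2.imwrite("pics/w5c.png",t)
go([.5723,.0171,.1],st)
```

```text
pred [321.1751 107.9648] [ 0.4805 -0.0216  0.1986]
26.0 [249  30] [388 177]
[0.5718 0.0195] 0.06663510537118425 0.00017421247329756334
shift [ 0.6641 -0.006   0.6572] turn 0.0
```

View pics/w5c.png

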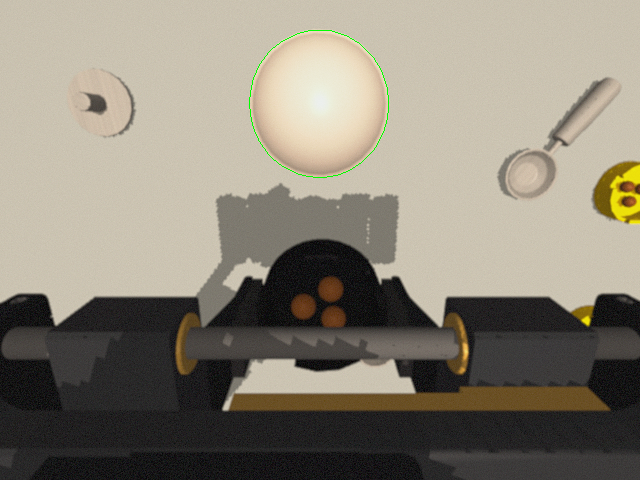

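"w5c" shows the whole dome outline at (319,103), fitted with r = 66.6 mm and 0.2 mm scatter at (0.5718, 0.0195). That agrees with the fixed cameras, so I'll use (0.5719, 0.0188). The lid is at (101,102).

Emit:
carry_out(
  deltas=[
    [[0.08,0,0.08,0,0,0,1],[0.16,0,0.16,0,0,0,1],[0.24,-0.01,0.24,0,0,0,1],[0.32,-0.018,0.32,0,0,0,1],[0.4,-0.018,0.4,0,0,0,1],[0.48,-0.018,0.5,0,0,0,1],[0.56,-0.018,0.6,0,0,0,1],[0.62,-0.018,0.7,0,0,0,1],[0.65,-0.018,0.8,0,0,0,1],[0.667,-0.018,0.857,0,0,0,1]],
  ],
)

```text
time_s: 10.35
position: [0.5721, 0.0193, 0.0683]
tcp_rot: [[0.925, 0.38, -0.001], [0.38, -0.925, 0.0], [-0.001, -0.001, -1.0]]
force: [0.2, -0.7, -0.9]
opening: 0.682
grasp_force: 30.0
```

Emit:
carry_out(
  deltas=[
    [[0,0,0,0,0,0,1],[0,0,0,0,0,0,1],[0,0,0.01,0,0,0,1],[0,0,0.02,0,0,0,1],[0,0,0.03,0,0,0,1],[0,0,0.04,0,0,0,1],[0,0,0.05,0,0,0,1],[0,0,0.06,0,0,0,1],[0,0,0.06,0,0,0,1],[0,0,0.06,0,0,0,1]],
  ],
)

```text
time_s: 11.18
position: [0.5719, 0.0189, 0.0609]
tcp_rot: [[0.925, 0.38, -0.0], [0.38, -0.925, 0.0], [-0.0, -0.0, -1.0]]
force: [-0.2, 0.3, -0.8]
opening: 0.681
grasp_force: 30.0
```

Run:
```python
from h import *
st=telemetry.read_state(); go([.5719,.0188,.0486],st); print(st["position"],st["tcp_rot"],st["force"],st["moment"])
```

```text
shift [-0.0003  0.0007  0.082 ] turn 0.0
[0.5719 0.0189 0.0609] [[ 0.925   0.38   -0.0003]
 [ 0.38   -0.925   0.    ]
 [-0.0002 -0.0001 -1.    ]] [-0.1518  0.2629 -0.8119] [ 0.0027  0.0013 -0.0038]
```

Emit:
carry_out(
  deltas=[
    [[0,0,0.01,0,0,0,1],[0,0,0.02,0,0,0,1],[0,0,0.03,0,0,0,1],[0,0,0.04,0,0,0,1],[0,0,0.05,0,0,0,1],[0,0,0.06,0,0,0,1],[0,0,0.065,0,0,0,1],[0,0,0.07,0,0,0,1],[0,0,0.07,0,0,0,1],[0,0,0.07,0,0,0,1]],
  ],
)

```text
time_s: 12.02
position: [0.572, 0.0189, 0.0505]
tcp_rot: [[0.925, 0.38, -0.0], [0.38, -0.925, 0.0], [-0.0, -0.0, -1.0]]
force: [0.2, 0.4, -1.7]
opening: 0.682
grasp_force: 30.0
```

Emit:
carry_out(
  deltas=[
    [[0,0,0.001,0,0,0,1],[0,0,0.002,0,0,0,1],[0,0,0.003,0,0,0,1],[0,0,0.004,0,0,0,1],[0,0,0.005,0,0,0,1],[0,0,0.006,0,0,0,1],[0,0,0.006,0,0,0,1],[0,0,0.006,0,0,0,1],[0,0,0.006,0,0,0,1],[0,0,0.006,0,0,0,1]],
  ],
)

```text
time_s: 12.85
position: [0.572, 0.0189, 0.0496]
tcp_rot: [[0.925, 0.38, 0.0], [0.38, -0.925, 0.0], [0.0, -0.0, -1.0]]
force: [0.3, 0.1, -1.9]
opening: 0.68
grasp_force: 30.0
```

Emit:
carry_out(
  deltas=[
    [[0,0,0.001,0,0,0,1],[0,0,0.002,0,0,0,1],[0,0,0.003,0,0,0,1],[0,0,0.004,0,0,0,1],[0,0,0.004,0,0,0,1],[0,0,0.004,0,0,0,1],[0,0,0.004,0,0,0,1],[0,0,0.004,0,0,0,1],[0,0,0.004,0,0,0,1],[0,0,0.004,0,0,0,1]],
  ],
)

```text
time_s: 13.68
position: [0.572, 0.0189, 0.049]
tcp_rot: [[0.925, 0.38, -0.0], [0.38, -0.925, -0.0], [-0.0, -0.0, -1.0]]
force: [-0.8, 0.3, -1.6]
opening: 0.682
grasp_force: 30.0
```

Emit:
carry_out(
  deltas=[
    [[0,0,0.001,0,0,0,1],[0,0,0.002,0,0,0,1],[0,0,0.003,0,0,0,1],[0,0,0.003,0,0,0,1],[0,0,0.003,0,0,0,1],[0,0,0.003,0,0,0,1],[0,0,0.003,0,0,0,1],[0,0,0.003,0,0,0,1],[0,0,0.003,0,0,0,1],[0,0,0.003,0,0,0,1]],
  ],
)

```text
time_s: 14.52
position: [0.572, 0.0189, 0.0485]
tcp_rot: [[0.925, 0.38, -0.0], [0.38, -0.925, 0.0], [0.0, -0.0, -1.0]]
force: [-0.1, -0.2, -0.6]
opening: 0.68
grasp_force: 30.0
```

Emit:
carry_out(
  deltas=[
    [[0,0,0.001,0,0,0,1],[0,0,0.002,0,0,0,1],[0,0,0.002,0,0,0,1],[0,0,0.002,0,0,0,1],[0,0,0.002,0,0,0,1],[0,0,0.002,0,0,0,1],[0,0,0.002,0,0,0,1],[0,0,0.002,0,0,0,1],[0,0,0.002,0,0,0,1],[0,0,0.002,0,0,0,1]],
  ],
)

```text
time_s: 15.35
position: [0.572, 0.0189, 0.0484]
tcp_rot: [[0.925, 0.38, 0.0], [0.38, -0.925, -0.0], [0.0, 0.0, -1.0]]
force: [-1.4, -0.3, 3.5]
opening: 0.677
grasp_force: 30.0
```

Run:
```python
from h import *
st=telemetry.read_state();print(st["force"],st["moment"],st["position"])
```

```text
[-1.4446 -0.3449  3.5476] [ 0.0161  0.1405 -0.053 ] [0.572  0.0189 0.0484]
```

Contact is confirmed at about 4 N. I'll ease off slightly and open gently.

Emit:
carry_out(
  deltas=[
    [[0,0,-0.001,0,0,0,1],[0,0,-0.001,0,0,0,1],[0,0,-0.001,0,0,0,-0.34],[0,0,-0.001,0,0,0,-0.36],[0,0,-0.001,0,0,0,-0.38],[0,0,-0.001,0,0,0,-0.4],[0,0,-0.001,0,0,0,-0.43],[0,0,-0.001,0,0,0,-0.46],[0,0,-0.001,0,0,0,-0.5],[0,0,-0.001,0,0,0,-0.5]],
  ],
)

```text
time_s: 16.18
position: [0.572, 0.0189, 0.0482]
tcp_rot: [[0.925, 0.38, -0.0], [0.38, -0.925, -0.0], [-0.0, -0.0, -1.0]]
force: [-1.0, 0.2, 0.1]
opening: 0.747
grasp_force: 0.0
```

Emit:
carry_out(
  deltas=[
    [[0,0,0,0,0,0,-0.55],[0,0,0,0,0,0,-0.6],[0,0,0,0,0,0,-0.65],[0,0,0,0,0,0,-0.7],[0,0,0,0,0,0,-0.75],[0,0,0,0,0,0,-0.8],[0,0,0,0,0,0,-0.85],[0,0,0,0,0,0,-0.9],[0,0,0,0,0,0,-0.95],[0,0,0,0,0,0,-1]],
  ],
)

```text
time_s: 17.02
position: [0.572, 0.0189, 0.0484]
tcp_rot: [[0.925, 0.38, -0.0], [0.38, -0.925, 0.0], [0.0, -0.0, -1.0]]
force: [-0.5, -0.2, -0.0]
opening: 0.976
grasp_force: 0.0
```

Emit:
carry_out(
  deltas=[
    [[0,0,0,0,0,0,-1],[0,0,-0.05,0,0,0,-1],[0,0,-0.1,0,0,0,-1],[0,0,-0.2,0,0,0,-1],[0,0,-0.3,0,0,0,-1],[0,0,-0.4,0,0,0,-1],[0,0,-0.5,0,0,0,-1],[0,0,-0.6,0,0,0,-1],[0,0,-0.7,0,0,0,-1],[0,0,-0.8,0,0,0,-1]],
  ],
)

```text
time_s: 17.85
position: [0.572, 0.0189, 0.1701]
tcp_rot: [[0.925, 0.38, 0.001], [0.38, -0.925, -0.0], [0.001, 0.001, -1.0]]
force: [0.2, -0.1, 0.0]
opening: 1.004
grasp_force: 0.0
```

Emit:
carry_out(
  deltas=[
    [[0,0,0,0,0,0,-1],[0,0,0,0,0,0,-1],[0,0,0,0,0,0,-1],[0,0,0,0,0,0,-1],[0,0,0,0,0,0,-1],[0,0,0,0,0,0,-1],[0,0,0,0,0,0,-1],[0,0,0,0,0,0,-1],[0,0,0,0,0,0,-1],[0,0,0,0,0,0,-1]],
  ],
)

```text
time_s: 18.68
position: [0.572, 0.0189, 0.1683]
tcp_rot: [[0.925, 0.38, -0.0], [0.38, -0.925, 0.0], [-0.0, -0.0, -1.0]]
force: [-0.7, 0.3, 0.9]
opening: 1.001
grasp_force: 0.0
```

Run:
```python
from h import *
st=telemetry.read_state(); im=capture("wrist")[:,:,::-1].copy(); cv2.imwrite("pics/w6.png",im); K,T=cam("wrist",st)
s=capture("side")[:,:,::-1].copy(); cv2.imwrite("pics/s6.png",s)
print(st["position"])
for z in(.068,.045): print(z,proj(K,T,[.572,.0189,z]))
p=proj(K,T,[.572,.0189,.068])[0]; f=im.astype(int); m=f.max(2)<55; m[290:]=0
try:
    hu=blob(m,p); q=onplane(K,T,hu,.068); print(circ(q),hu.min(0),hu.max(0))
except ValueError: print("none")
a=cv2.resize(s[210:310,250:380],None,fx=4,fy=4,interpolation=cv2.INTER_CUBIC)[:, :520]
b=cv2.resize(im[100:300,230:430],(400,400))[:400]
b=cv2.resize(b,(280,400)) if 0 else cv2.resize(im[100:300,250:390],(280,400)); cv2.imwrite("pics/x6.png",np.hstack([a,b]))
```

```text
[0.572  0.0189 0.1683]
0.068 [[322.2582 237.3245]]
0.045 [[322.2077 229.1726]]
(array([0.5731, 0.0201]), np.float64(0.030003445942949347)) [284 196] [358 272]
```

View pics/x6.png

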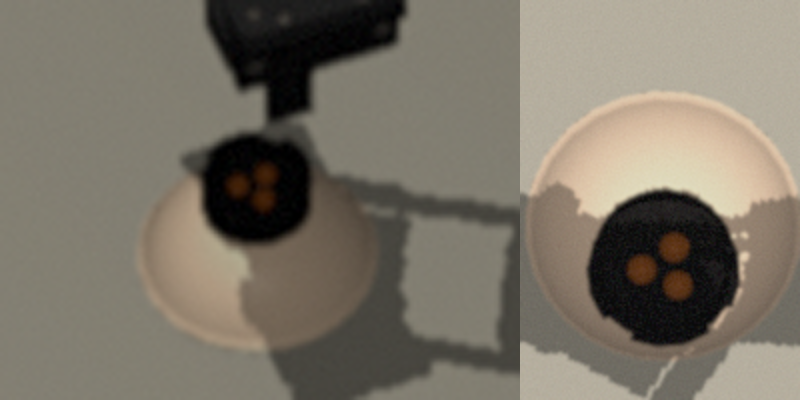

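In "x6" the dish stands by itself on the dome top, level and centred; the rim fit is (0.573, 0.020), about 1.5 mm off centre. Moving to above the lid.

Emit:
carry_out(
  deltas=[
    [[0,-0.08,0,0,0,0,-1],[0,-0.16,0,0,0,0,-1],[0,-0.24,0,0,0,0,-1],[0,-0.32,0,0,0,0,-1],[0,-0.4,0,0,0,0,-1],[0,-0.48,0,0,0,0,-1],[0,-0.56,0,0,0,0,-1],[0,-0.64,0,0,0,0,-1],[0,-0.7,0,0,0,0,-1],[0,-0.75,0,0,0,0,-1]],
  ],
)

```text
time_s: 19.62
position: [0.5287, 0.1242, 0.1684]
tcp_rot: [[0.925, 0.381, -0.0], [0.381, -0.925, 0.0], [-0.0, -0.0, -1.0]]
force: [0.1, -0.1, -0.0]
opening: 0.998
grasp_force: 0.0
```

Emit:
carry_out(
  deltas=[
    [[0,-0.08,0,0,0,0,-1],[0,-0.16,0,0,0,0,-1],[0,-0.24,0,0,0,0,-1],[0,-0.32,0,0,0,0,-1],[0,-0.4,0,0,0,0,-1],[0,-0.48,0,0,0,0,-1],[0,-0.56,0,0,0,0,-1],[0.02,-0.627,0,0,0,0,-1],[0.02,-0.627,0,0,0,0,-1],[0.02,-0.627,0,0,0,0,-1]],
  ],
)

```text
time_s: 20.45
position: [0.4964, 0.2117, 0.1684]
tcp_rot: [[0.924, 0.381, 0.001], [0.381, -0.924, -0.0], [0.0, 0.0, -1.0]]
force: [-0.6, 0.2, 0.5]
opening: 1.003
grasp_force: 0.0
```

Emit:
carry_out(
  deltas=[
    [[0,0,0,0,0,0,-1],[0,0,0,0,0,0,-1],[0,0,0,0,0,0,-1],[0,0,0,0,0,0,-1],[0,0,0,0,0,0,-1],[0,0,0,0,0,0,-1],[0,0,0,0,0,0,-1],[0,0,0,0,0,0,-1],[0,0,0,0,0,0,-1],[0,0,0,0,0,0,-1]],
  ],
)

```text
time_s: 21.28
position: [0.4963, 0.2111, 0.1684]
tcp_rot: [[0.925, 0.38, 0.0], [0.38, -0.925, -0.0], [0.0, 0.0, -1.0]]
force: [0.4, 0.5, -1.4]
opening: 0.999
grasp_force: 0.0
```

Run:
```python
from h import *
st=telemetry.read_state(); im=capture("wrist")[:,:,::-1].copy(); cv2.imwrite("pics/w7.png",im); K,T=cam("wrist",st)
p=proj(K,T,[.497,.2114,.008])[0]; print(st["position"],p)
f=im.astype(int); rb=f[:,:,2]-f[:,:,0]; u,v=p.astype(int)
print(f[v-60:v+60:12,u].tolist()); print(f[v,u-60:u+60:12].tolist())
```

```text
[0.4963 0.2111 0.1684] [322.1343 217.501 ]
[[155, 172, 178], [151, 168, 172], [154, 168, 176], [158, 178, 193], [90, 103, 107], [90, 98, 107], [89, 98, 107], [90, 101, 110], [99, 104, 109], [95, 107, 107]]
[[94, 105, 109], [97, 107, 110], [97, 107, 109], [87, 100, 107], [90, 100, 109], [90, 98, 107], [91, 100, 108], [89, 97, 107], [94, 106, 108], [99, 106, 112]]
```

View pics/w7.png

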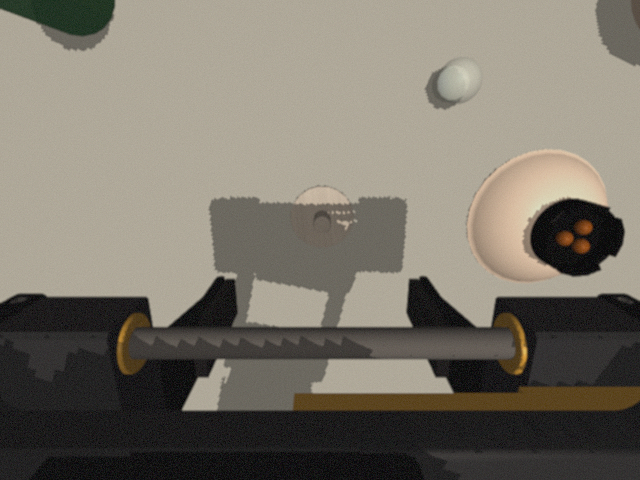

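"w7" shows the lid at (321,216), half in the gripper's shadow, with its knob near (321,220). The dish is still balanced at (578,237).

Run:
```python
from h import *
st=telemetry.read_state()
st5=dict(position=np.array([.4805,-.0216,.1986]),tcp_rot=st["tcp_rot"])
for n,s,c,w in(("w7",st,(321,216),45),("w5",st5,(101,102),45)):
    K,T=cam("wrist",s); im=cv2.imread(f"pics/{n}.png"); g=cv2.GaussianBlur(im,(0,0),1.5).astype(float); R=g[:,:,2]/g[:,:,0]
    u,v=c; L=R[v-w:v+w,u-w:u+w]; print(n,np.percentile(L,[5,30,50,75,90]))
    th,_=cv2.threshold((np.clip(L-1,0,.5)*500).astype(np.uint8),0,255,cv2.THRESH_OTSU); th=1+th/500
    m=np.zeros(R.shape,bool); m[v-w:v+w,u-w:u+w]=L>th
    hu=blob(m,c); print(th,hu.min(0),hu.max(0))
    for z in(.008,.006): print(circ(onplane(K,T,hu,z)))
K,T=cam("wrist",st); print("knob px if centre .4965,.2115:",proj(K,T,[.4965,.2115,.034]),proj(K,T,[.4965,.2115,.008]))
im=cv2.imread("pics/w7.png"); cv2.imwrite("pics/k7.png",cv2.resize(np.clip(im[175:260,275:365].astype(float)*1.5,0,255).astype(np.uint8),None,fx=6,fy=6,interpolation=cv2.INTER_CUBIC))
```

```text
w7 [1.125  1.1368 1.1438 1.2    1.2135]
1.17 [290 185] [353 246]
(array([0.4977, 0.2122]), np.float64(0.02977982275002867))
(array([0.4972, 0.212 ]), np.float64(0.029964899120318123))
w5 [1.1404 1.1412 1.1477 1.2176 1.2235]
1.178 [67 69] [132 136]
(array([0.497 , 0.2108]), np.float64(0.029912032742285218))
(array([0.4967, 0.2119]), np.float64(0.030081986545674996))
knob px if centre .4965,.2115: [[321.8815 225.305 ]] [[321.857  217.9765]]
```

View pics/k7.png

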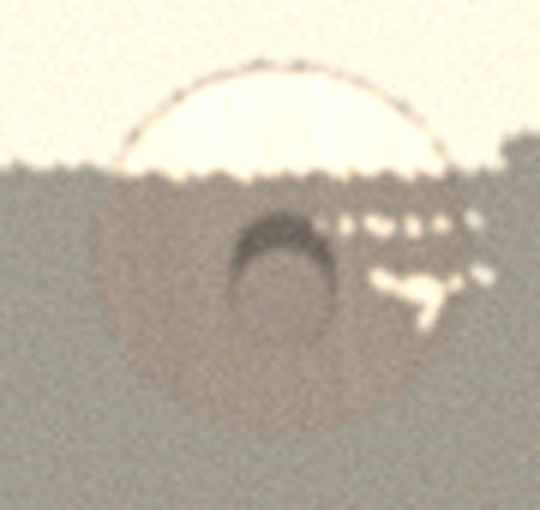

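Two views agree on the lid at (0.4972, 0.2118) with r ≈ 30 mm, and in "k7" the knob top at (283,295) fits that. Going down to the knob.

Emit:
carry_out(
  deltas=[
    [[0.007,-0.002,0.1,0,0,0,-1],[0.007,-0.002,0.2,0,0,0,-1],[0.007,-0.002,0.3,0,0,0,-1],[0.007,-0.002,0.4,0,0,0,-1],[0.007,-0.002,0.5,0,0,0,-1],[0.007,-0.002,0.6,0,0,0,-1],[0.007,-0.002,0.7,0,0,0,-1],[0.007,-0.002,0.8,0,0,0,-1],[0.007,-0.002,0.8,0,0,0,-1],[0.007,-0.002,0.8,0,0,0,-1]],
  ],
)

```text
time_s: 22.17
position: [0.4967, 0.2117, 0.0479]
tcp_rot: [[0.925, 0.38, -0.002], [0.38, -0.925, -0.0], [-0.002, -0.0, -1.0]]
force: [-0.1, 0.2, 0.1]
opening: 1.002
grasp_force: 0.0
```

Emit:
carry_out(
  deltas=[
    [[0,0,0.05,0,0,0,-1],[0,0,0.1,0,0,0,-1],[0,0,0.15,0,0,0,-0.5],[0,0,0.2,0,0,0,0],[0,0,0.23,0,0,0,0],[0,0,0.245,0,0,0,0],[0,0,0.245,0,0,0,0],[0,0,0.245,0,0,0,0],[0,0,0.245,0,0,0,0],[0,0,0.245,0,0,0,0]],
  ],
)

```text
time_s: 23.0
position: [0.4974, 0.2119, 0.012]
tcp_rot: [[0.925, 0.38, 0.001], [0.38, -0.925, 0.0], [0.001, 0.0, -1.0]]
force: [-1.0, -0.0, 0.4]
opening: 0.529
grasp_force: 0.0
```

Emit:
carry_out(
  deltas=[
    [[0,0,0,0,0,0,0.3],[0,0,0,0,0,0,0.5],[0,0,0,0,0,0,0.6],[0,0,0,0,0,0,0.7],[0,0,0,0,0,0,1],[0,0,0,0,0,0,1],[0,0,0,0,0,0,1],[0,0,0,0,0,0,1],[0,0,0,0,0,0,1],[0,0,0,0,0,0,1]],
  ],
)

```text
time_s: 23.83
position: [0.4972, 0.2118, 0.0117]
tcp_rot: [[0.925, 0.38, 0.0], [0.38, -0.925, 0.0], [0.0, 0.0, -1.0]]
force: [0.9, -0.3, -0.4]
opening: 0.172
grasp_force: 30.0
```

Emit:
carry_out(
  deltas=[
    [[0,0,-0.03,0,0,0,1],[0,0,-0.08,0,0,0,1],[0,0,-0.16,0,0,0,1],[0,0,-0.24,0,0,0,1],[0,0,-0.34,0,0,0,1],[0,0,-0.44,0,0,0,1],[0,0,-0.54,0,0,0,1],[0,0,-0.64,0,0,0,1],[0,0,-0.72,0,0,0,1],[0,0,-0.8,0,0,0,1]],
  ],
)

```text
time_s: 24.67
position: [0.4971, 0.2118, 0.1331]
tcp_rot: [[0.925, 0.38, 0.001], [0.38, -0.925, 0.0], [0.001, 0.0, -1.0]]
force: [0.6, 0.1, -1.5]
opening: 0.174
grasp_force: 30.0
```

Emit:
carry_out(
  deltas=[
    [[0,0,-0.04,0,0,0,1],[0,0,-0.08,0,0,0,1],[0,0,-0.12,0,0,0,1],[0,0,-0.16,0,0,0,1],[0,0,-0.2,0,0,0,1],[0,0,-0.2,0,0,0,1],[0,0,-0.2,0,0,0,1],[0,0,-0.2,0,0,0,1],[0,0,-0.2,0,0,0,1],[0,0,-0.2,0,0,0,1]],
  ],
)

```text
time_s: 25.5
position: [0.4968, 0.2117, 0.1612]
tcp_rot: [[0.925, 0.38, -0.001], [0.38, -0.925, -0.0], [-0.001, -0.0, -1.0]]
force: [0.4, 0.8, -0.2]
opening: 0.175
grasp_force: 30.0
```

Run:
```python
from h import *
st=telemetry.read_state(); ims={n:capture(n)[:,:,::-1].copy() for n in("wrist","top","side")}
for n in ims: cv2.imwrite(f"pics/{n}8.png",ims[n])
print(st["position"],st["force"])
# dish rim from fixed cams and wrist: mask black
guess=np.array([.572,.019,.068])
for n in ims:
    K,T=cam(n,st); p=proj(K,T,guess)[0]; f=ims[n].astype(int); u,v=p.astype(int)
    w=60 if n=="wrist" else 26
    m=np.zeros(f.shape[:2],bool); m[max(v-w,0):v+w,max(u-w,0):u+w]=1; m&=f.max(2)<(50 if n!="side" else 45)
    try: hu=blob(m,p); print(n,p,hu.min(0),hu.max(0),circ(onplane(K,T,hu,.068)))
    except ValueError: print(n,p,"none")
go([.572,.0189,st["position"][2]],st)
go([.572,.0189,st["position"][2]],{**st,"position":st["position"]+st["tcp_rot"][:,0]*.08})
```

```text
[0.4968 0.2117 0.1612] [ 0.4033  0.79   -0.2343]
wrist [593.6379 244.5988] [536 202] [631 279] (array([0.5718, 0.0279]), np.float64(0.03363605640090269))
top [312.9387 238.6724] [300 226] [326 254] (array([0.5694, 0.0178]), np.float64(0.029564744288222453))
side [313.234  253.7063] [301 227] [338 278] (array([0.5385, 0.0135]), np.float64(0.06315340526829925))
shift [-0.025   1.3793 -0.0003] turn 0.0
shift [-0.5583  1.3793 -0.0003] turn 0.0
```

Emit:
carry_out(
  deltas=[
    [[-0.04,0.08,0,0,0,0,1],[-0.08,0.16,0,0,0,0,1],[-0.12,0.24,0,0,0,0,1],[-0.16,0.32,0,0,0,0,1],[-0.2,0.4,0,0,0,0,1],[-0.25,0.48,0,0,0,0,1],[-0.3,0.56,0,0,0,0,1],[-0.35,0.64,0,0,0,0,1],[-0.4,0.72,0,0,0,0,1],[-0.45,0.8,0,0,0,0,1]],
  ],
)

```text
time_s: 26.48
position: [0.4798, 0.0736, 0.1617]
tcp_rot: [[0.925, 0.38, -0.0], [0.38, -0.925, -0.0], [-0.0, 0.0, -1.0]]
force: [-0.9, 0.1, -1.4]
opening: 0.174
grasp_force: 30.0
```

Emit:
carry_out(
  deltas=[
    [[-0.03,0.1,0,0,0,0,1],[-0.06,0.2,0,0,0,0,1],[-0.1,0.3,0,0,0,0,1],[-0.15,0.4,0,0,0,0,1],[-0.2,0.5,0,0,0,0,1],[-0.2,0.58,0,0,0,0,1],[-0.2,0.58,0,0,0,0,1],[-0.2,0.58,0,0,0,0,1],[-0.2,0.58,0,0,0,0,1],[-0.2,0.58,0,0,0,0,1]],
  ],
)

```text
time_s: 27.32
position: [0.4853, -0.016, 0.1616]
tcp_rot: [[0.925, 0.381, -0.001], [0.381, -0.925, 0.0], [-0.0, -0.001, -1.0]]
force: [-0.1, 0.4, 0.1]
opening: 0.177
grasp_force: 30.0
```

Emit:
carry_out(
  deltas=[
    [[0,0,0,0,0,0,1],[0,0,0,0,0,0,1],[0,0,0,0,0,0,1],[0,0,0,0,0,0,1],[0,0,0,0,0,0,1],[0,0,0,0,0,0,1],[0,0,0,0,0,0,1],[0,0,0,0,0,0,1],[0,0,0,0,0,0,1],[0,0,0,0,0,0,1]],
  ],
)

```text
time_s: 28.15
position: [0.4856, -0.0168, 0.1617]
tcp_rot: [[0.925, 0.38, -0.0], [0.38, -0.925, 0.0], [-0.0, -0.0, -1.0]]
force: [0.3, 0.3, -0.8]
opening: 0.177
grasp_force: 30.0
```

Run:
```python
from h import *
st=telemetry.read_state(); im=capture("wrist")[:,:,::-1].copy(); cv2.imwrite("pics/w9.png",im); K,T=cam("wrist",st)
print(st["position"],T[:3,3],st["tcp_rot"][:,1])
p=proj(K,T,[.572,.019,.068])[0]; f=im.astype(int); u,v=p.astype(int); w=70
m=np.zeros(f.shape[:2],bool); m[max(v-w,0):min(v+w,262),u-w:u+w]=1; m&=f.max(2)<55
hu=blob(m,p); print(p,hu.min(0),hu.max(0))
q=onplane(K,T,hu,.068); print("all",circ(q)); 
# compare with predicted silhouettes of upright dish at the guess (sum of rim and base circles)
a=np.linspace(0,2*np.pi,73); 
for c in([.572,.019],[.573,.02],[.571,.018]):
    P=np.concatenate([np.c_[c[0]+.03*np.cos(a),c[1]+.03*np.sin(a),0*a+z] for z in(.045,.068)]); P=proj(K,T,P); print(c,P.min(0),P.max(0))
# dome now
go([.572,.019,.09],st)
cv2.circle(im,tuple(p.astype(int)),2,(0,255,0),-1); cv2.polylines(im,[hu.astype(np.int32)],True,(0,255,0)); cv2.imwrite("pics/w9c.png",im)
```

```text
[ 0.4856 -0.0168  0.1617] [0.561  0.0148 0.323 ] [ 0.3799 -0.925  -0.    ]
[321.9473 109.3051] [280  66] [362 153]
all (array([0.5709, 0.0193]), np.float64(0.028176942178946972))
[0.572, 0.019] [277.9272  60.8205] [365.9682 154.3316]
[0.573, 0.02] [277.0547  58.6253] [365.2377 152.4385]
[0.571, 0.018] [278.7969  63.0085] [366.6963 156.2189]
shift [ 0.6235 -0.0018  0.4777] turn 0.0
```

View pics/w9c.png

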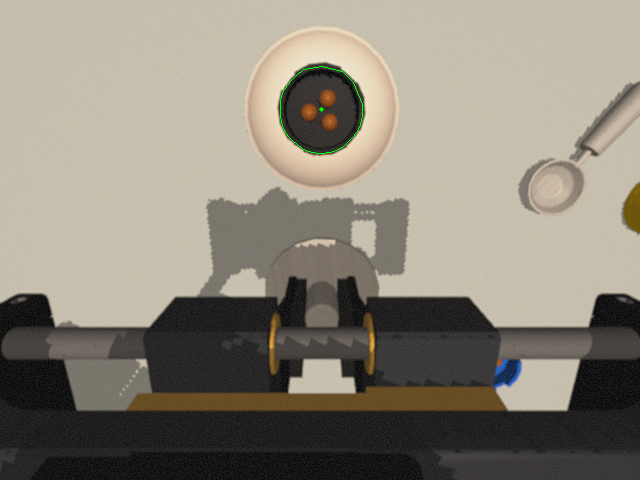

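"w9c" looks nearly straight down on the dish, whose rim centre is at (321,109). That puts the rim at (0.5714, 0.0190), still level, and the lid hangs straight in the fingers. Moving over it.

Emit:
carry_out(
  deltas=[
    [[0.07,0,0,0,0,0,1],[0.14,0,0,0,0,0,1],[0.22,0,0,0,0,0,1],[0.3,0,0.05,0,0,0,1],[0.38,0,0.1,0,0,0,1],[0.46,-0.003,0.15,0,0,0,1],[0.54,-0.003,0.2,0,0,0,1],[0.58,-0.003,0.25,0,0,0,1],[0.61,-0.003,0.28,0,0,0,1],[0.62,-0.003,0.3,0,0,0,1]],
  ],
)

```text
time_s: 29.03
position: [0.5716, 0.0194, 0.1153]
tcp_rot: [[0.925, 0.38, -0.002], [0.38, -0.925, 0.0], [-0.001, -0.001, -1.0]]
force: [0.4, 0.8, -0.6]
opening: 0.176
grasp_force: 30.0
```

Emit:
carry_out(
  deltas=[
    [[0,0,0,0,0,0,1],[0,0,0,0,0,0,1],[0,0,0.03,0,0,0,1],[0,0,0.06,0,0,0,1],[0,0,0.09,0,0,0,1],[0,0,0.12,0,0,0,1],[0,0,0.15,0,0,0,1],[0,0,0.175,0,0,0,1],[0,0,0.175,0,0,0,1],[0,0,0.175,0,0,0,1]],
  ],
)

```text
time_s: 29.87
position: [0.5713, 0.019, 0.09]
tcp_rot: [[0.925, 0.38, -0.001], [0.38, -0.925, 0.0], [-0.001, -0.0, -1.0]]
force: [0.2, 0.4, -0.2]
opening: 0.172
grasp_force: 30.0
```

Run:
```python
from h import *
st=telemetry.read_state(); go([.5714,.0190,.0757],st); print(st["position"],st["tcp_rot"],st["force"])
s=capture("side"); cv2.imwrite("pics/s10.png",s[:,:,::-1])
cv2.imwrite("pics/s10c.png",cv2.resize(s[190:310,250:380,::-1],None,fx=4,fy=4,interpolation=cv2.INTER_CUBIC))
```

```text
shift [0.0008 0.0006 0.0955] turn 0.0
[0.5713 0.019  0.09  ] [[ 0.925   0.38   -0.0007]
 [ 0.38   -0.925   0.0001]
 [-0.0006 -0.0004 -1.    ]] [ 0.166   0.3516 -0.2302]
```

I've now viewed 12 pictures, over the limit of 10, so from here I'll use numbers only. Lowering slowly.

Emit:
carry_out(
  deltas=[
    [[0,0,0.01,0,0,0,1],[0,0,0.02,0,0,0,1],[0,0,0.03,0,0,0,1],[0,0,0.04,0,0,0,1],[0,0,0.05,0,0,0,1],[0,0,0.06,0,0,0,1],[0,0,0.07,0,0,0,1],[0,0,0.075,0,0,0,1],[0,0,0.08,0,0,0,1],[0,0,0.08,0,0,0,1]],
  ],
)

```text
time_s: 30.75
position: [0.5714, 0.019, 0.0782]
tcp_rot: [[0.925, 0.38, -0.0], [0.38, -0.925, 0.0], [-0.0, -0.0, -1.0]]
force: [-0.3, 0.4, -0.2]
opening: 0.178
grasp_force: 30.0
```

Emit:
carry_out(
  deltas=[
    [[0,0,0.001,0,0,0,1],[0,0,0.002,0,0,0,1],[0,0,0.003,0,0,0,1],[0,0,0.004,0,0,0,1],[0,0,0.005,0,0,0,1],[0,0,0.006,0,0,0,1],[0,0,0.007,0,0,0,1],[0,0,0.008,0,0,0,1],[0,0,0.008,0,0,0,1],[0,0,0.008,0,0,0,1]],
  ],
)

```text
time_s: 31.58
position: [0.5715, 0.019, 0.0772]
tcp_rot: [[0.925, 0.38, -0.0], [0.38, -0.925, 0.0], [-0.0, -0.0, -1.0]]
force: [0.3, -0.3, -0.3]
opening: 0.173
grasp_force: 30.0
```

Emit:
carry_out(
  deltas=[
    [[0,0,0.001,0,0,0,1],[0,0,0.002,0,0,0,1],[0,0,0.003,0,0,0,1],[0,0,0.004,0,0,0,1],[0,0,0.004,0,0,0,1],[0,0,0.004,0,0,0,1],[0,0,0.004,0,0,0,1],[0,0,0.004,0,0,0,1],[0,0,0.004,0,0,0,1],[0,0,0.004,0,0,0,1]],
  ],
)

```text
time_s: 32.42
position: [0.5715, 0.019, 0.0766]
tcp_rot: [[0.925, 0.38, -0.0], [0.38, -0.925, -0.0], [-0.0, 0.0, -1.0]]
force: [0.1, 0.0, -0.8]
opening: 0.174
grasp_force: 30.0
```

Emit:
carry_out(
  deltas=[
    [[0,0,0.001,0,0,0,1],[0,0,0.002,0,0,0,1],[0,0,0.003,0,0,0,1],[0,0,0.004,0,0,0,1],[0,0,0.004,0,0,0,1],[0,0,0.004,0,0,0,1],[0,0,0.004,0,0,0,1],[0,0,0.004,0,0,0,1],[0,0,0.004,0,0,0,1],[0,0,0.004,0,0,0,1]],
  ],
)

```text
time_s: 33.25
position: [0.5715, 0.019, 0.076]
tcp_rot: [[0.925, 0.38, -0.0], [0.38, -0.925, 0.0], [-0.0, -0.0, -1.0]]
force: [-0.1, 0.5, -0.5]
opening: 0.169
grasp_force: 30.0
```

Emit:
carry_out(
  deltas=[
    [[0,0,0.001,0,0,0,1],[0,0,0.002,0,0,0,1],[0,0,0.002,0,0,0,1],[0,0,0.002,0,0,0,1],[0,0,0.002,0,0,0,1],[0,0,0.002,0,0,0,1],[0,0,0.002,0,0,0,1],[0,0,0.002,0,0,0,1],[0,0,0.002,0,0,0,1],[0,0,0.002,0,0,0,1]],
  ],
)

```text
time_s: 34.08
position: [0.5715, 0.019, 0.0757]
tcp_rot: [[0.925, 0.38, 0.0], [0.38, -0.925, 0.0], [0.0, 0.0, -1.0]]
force: [0.3, 0.7, -1.0]
opening: 0.173
grasp_force: 30.0
```

Emit:
carry_out(
  deltas=[
    [[0,0,0.001,0,0,0,1],[0,0,0.002,0,0,0,1],[0,0,0.002,0,0,0,1],[0,0,0.002,0,0,0,1],[0,0,0.002,0,0,0,1],[0,0,0.002,0,0,0,1],[0,0,0.002,0,0,0,1],[0,0,0.002,0,0,0,1],[0,0,0.002,0,0,0,1],[0,0,0.002,0,0,0,1]],
  ],
)

```text
time_s: 34.92
position: [0.5716, 0.019, 0.0756]
tcp_rot: [[0.925, 0.38, 0.0], [0.38, -0.925, -0.0], [0.0, 0.0, -1.0]]
force: [-0.6, -0.1, 3.0]
opening: 0.175
grasp_force: 30.0
```

Emit:
carry_out(
  deltas=[
    [[0,0,0.001,0,0,0,1],[0,0,0.001,0,0,0,1],[0,0,0.001,0,0,0,1],[0,0,0.001,0,0,0,1],[0,0,0.001,0,0,0,1],[0,0,0.001,0,0,0,1],[0,0,0.001,0,0,0,1],[0,0,0.001,0,0,0,1],[0,0,0.001,0,0,0,1],[0,0,0.001,0,0,0,1]],
  ],
)

```text
time_s: 35.75
position: [0.5716, 0.019, 0.0755]
tcp_rot: [[0.925, 0.38, 0.0], [0.38, -0.925, -0.0], [0.0, 0.0, -1.0]]
force: [-1.0, 0.1, 5.2]
opening: 0.174
grasp_force: 30.0
```

Contact came at the expected height, and a steady 5 N says the flange is down on the rim. Easing off and releasing.

Emit:
carry_out(
  deltas=[
    [[0,0,-0.001,0,0,0,1],[0,0,-0.001,0,0,0,1],[0,0,-0.001,0,0,0,0.66],[0,0,-0.001,0,0,0,0.64],[0,0,-0.001,0,0,0,0.62],[0,0,-0.001,0,0,0,0.6],[0,0,-0.001,0,0,0,0.57],[0,0,-0.001,0,0,0,0.54],[0,0,-0.001,0,0,0,0.5],[0,0,-0.001,0,0,0,0.45]],
  ],
)

```text
time_s: 36.58
position: [0.5713, 0.019, 0.0751]
tcp_rot: [[0.925, 0.38, -0.0], [0.38, -0.925, 0.0], [-0.0, -0.0, -1.0]]
force: [0.3, 1.2, 1.0]
opening: 0.255
grasp_force: 0.0
```

Emit:
carry_out(
  deltas=[
    [[0,0,0,0,0,0,0.4],[0,0,0,0,0,0,0.35],[0,0,0,0,0,0,0.3],[0,0,0,0,0,0,0.25],[0,0,0,0,0,0,0.2],[0,0,0,0,0,0,0.15],[0,0,0,0,0,0,0.1],[0,0,0,0,0,0,0.05],[0,0,0,0,0,0,0],[0,0,0,0,0,0,0]],
  ],
)

```text
time_s: 37.42
position: [0.5715, 0.019, 0.0754]
tcp_rot: [[0.925, 0.38, 0.0], [0.38, -0.925, -0.0], [0.0, 0.0, -1.0]]
force: [0.5, -0.2, -0.4]
opening: 0.495
grasp_force: 0.0
```

Emit:
carry_out(
  deltas=[
    [[0,0,-0.03,0,0,0,0],[0,0,-0.06,0,0,0,0],[0,0,-0.1,0,0,0,0],[0,0,-0.16,0,0,0,0],[0,0,-0.24,0,0,0,0],[0,0,-0.32,0,0,0,0],[0,0,-0.4,0,0,0,0],[0,0,-0.5,0,0,0,0],[0,0,-0.6,0,0,0,0],[0,0,-0.7,0,0,0,0]],
  ],
)

```text
time_s: 38.25
position: [0.5715, 0.019, 0.1821]
tcp_rot: [[0.925, 0.38, 0.001], [0.38, -0.925, -0.0], [0.001, 0.0, -1.0]]
force: [-0.1, 0.2, -0.2]
opening: 0.502
grasp_force: 0.0
```

Emit:
carry_out(
  deltas=[
    [[-0.05,0,0,0,0,0,0],[-0.1,0,0,0,0,0,0],[-0.16,0,0,0,0,0,0],[-0.24,0,0,0,0,0,0],[-0.32,0,0,0,0,0,0],[-0.4,0,0,0,0,0,0],[-0.48,0,0,0,0,0,0],[-0.56,0,0,0,0,0,0],[-0.56,0,0,0,0,0,0],[-0.56,0,0,0,0,0,0]],
  ],
)

```text
time_s: 39.08
position: [0.4923, -0.013, 0.1797]
tcp_rot: [[0.925, 0.379, -0.002], [0.379, -0.925, 0.001], [-0.002, -0.001, -1.0]]
force: [0.1, 0.0, -0.7]
opening: 0.502
grasp_force: 0.0
```

Emit:
carry_out(
  deltas=[
    [[0,0,0,0,0,0,0],[0,0,0,0,0,0,0],[0,0,0,0,0,0,0],[0,0,0,0,0,0,0],[0,0,0,0,0,0,0],[0,0,0,0,0,0,0],[0,0,0,0,0,0,0],[0,0,0,0,0,0,0],[0,0,0,0,0,0,0],[0,0,0,0,0,0,0]],
  ],
)

```text
time_s: 39.92
position: [0.4938, -0.0129, 0.1804]
tcp_rot: [[0.925, 0.38, 0.0], [0.38, -0.925, 0.0], [0.0, -0.0, -1.0]]
force: [0.4, -0.4, 0.3]
opening: 0.5
grasp_force: 0.0
```

Run:
```python
from h import *
st=telemetry.read_state(); K,T=cam("wrist",st); print(st["position"],st["force"],st["opening"])
im=capture("wrist")[:,:,::-1].copy(); cv2.imwrite("pics/w11.png",im)
p=proj(K,T,[.5715,.019,.072])[0]; u,v=p.astype(int); w=80; f=im[max(v-w,0):v+w,u-w:u+w]
print(p)
# flange edge by Hough in crop, knob circle too
g=cv2.medianBlur(cv2.cvtColor(f,cv2.COLOR_BGR2GRAY),3)
sc=proj(K,T,[[.5715,.019,.072],[.6015,.019,.072]]); R=np.linalg.norm(sc[1]-sc[0]); print("R",R)
for r0,r1,z in((.9*R,1.1*R,.072),(.22*R,.42*R,.098)):
    h=cv2.HoughCircles(g,cv2.HOUGH_GRADIENT,1,100,param1=60,param2=12,minRadius=int(r0),maxRadius=int(r1))
    if h is not None:
        x,y,r=h[0,0]; print(x+u-w,y+max(v-w,0),r,onplane(K,T,[x+u-w,y+max(v-w,0)],z))
print("black px",(f.max(2)<55).sum(), "pred knob",proj(K,T,[.5715,.019,.098]))
```

```text
[ 0.4938 -0.0129  0.1804] [ 0.3638 -0.3697  0.2798] 0.4996619795552405
[322.3428 124.1219]
R 44.27931940235835
321.5 124.5 41.8 [[0.571  0.0195 0.072 ]]
322.5 124.5 11.8 [[0.5711 0.0188 0.098 ]]
black px 0 pred knob [[322.4277 123.7638]]
```

Run:
```python
from h import *
K,T=cam("side"); s=capture("side")[:,:,::-1].copy(); cv2.imwrite("pics/s11.png",s); f=s.astype(int)
a=np.linspace(0,2*np.pi,73); C=lambda z,r=.03:proj(K,T,np.c_[.5715+r*np.cos(a),.019+r*np.sin(a),0*a+z])
P=C(.045); Q=C(.068); print("base px max",P.max(0),"rim",Q.min(0),Q.max(0),"knobtop",C(.098,.008).min(0),C(.098,.008).max(0))
m=np.zeros(f.shape[:2],bool); m[225:285,285:345]=1; m&=f.max(2)<60
ys,xs=np.nonzero(m); print("black",xs.min(),xs.max(),ys.min(),ys.max(),len(xs))
for x in(295,305,313,321,331): 
    c=ys[xs==x]; print(x,c.min() if len(c) else None,c.max() if len(c) else None)
```

```text
base px max [327.7251 271.7449] rim [299.205  242.7877] [327.7594 265.0742] knobtop [309.2762 241.5656] [317.074  247.5491]
black 301 327 250 270 163
295 None None
305 263 267
313 265 270
321 263 268
331 None None
```

The side view agrees: the dish wall runs from v = 265 to 270 at the centre, the same left and right, with the lid covering its mouth. Handing in.

```bash
python3 -c "
from rig import job
print(job.hand_in())"
```

```text
the job is handed in; nothing more can be done
None
```

The job is handed in with no verdict returned: by my measurements the black dish balances level within about 2 mm of the dome's top and the lid sits home on its rim, both let go, but I viewed 12 pictures, over the limit of 10.

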